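# Put the telescopic bedside lantern away for the night

## Task

Put the bedside lantern away for the night: first slide its dimmer all the way to off (the end with the shortest tick mark), then push its telescopic mast fully home, the thin innermost tube first and then the middle tube. Finally lift the lantern, mast still closed (the thick lowest section is the place to hold it), and set it down flat inside the wooden tray, lengthwise; let go of it only once it stands there. Never tip it over, and leave the other bedside things where they are.

Things in the scene. Friction and masses are not known exactly. Their poses are not given: they have to be found in the camera images.
- lamp: Loose lantern, 0.8 to 0.95 kg. White base 195 (x) x 110 (y) x 30 mm high; origin: centre of its underside, z up. An upright square mast of three sections stands at x = -35 mm, y = 0, within 10 mm of the balance point; the dimmer is at x = +70 mm. On top a round white light head, 42 mm in diameter, 12 mm high; with the mast closed its top is 135 mm above the underside.
- inner_tube (a joint): How far the thin inner tube (24 mm square, carries the head) stands out of the middle tube, m: 0 = fully home, head resting on the middle tube's collar; at most 0.065. Stays where left; slides at about 4 N, more easily than the middle tube, so a push down on the head moves it first and the middle tube after.
- mid_tube (a joint): How far the middle tube (36 mm square, dark 42 mm square collar 8 mm high at its top) stands out of the thick lowest section, m: 0 = fully home, collar on the section's top; at most 0.065. Stays where left; slides at about 11 N.
- dimmer (a joint): Dimmer position, m: 0 = off, the end of travel at the base's -y side (beside the shortest of the five tick marks), 0.06 = full, at the +y side. Stiff enough to stay where left, about 1.5 N.
- head_top (a point): Centre of the flat top of the light head.
- mid_collar (a point): Centre of the top of the middle tube's collar.
- mast_top (a point): Centre of the top of the mast's thick lowest section, which is fixed to the base: 48 x 48 mm, sides along the base's x and y, from 30 to 115 mm above the lantern's underside. This point is at 115 mm.
- dimmer_top (a point): Centre of the top of the dimmer's black grip, a block 28 (base x) x 20 (base y) x 28 mm high, its top 58.5 mm above the lantern's underside. It slides along the base's y.
- tray: Fixed shallow wooden tray, outside 245 (x) x 160 (y) x 15 mm high, walls and floor 5 mm thick, inside 235 x 150 mm; origin at the centre of its underside. The lantern may lie in it either way round, long sides together.
- remote: Bystander: black remote control, 150 x 42 x 18 mm, lying flat, origin under its centre.
- cream: Bystander: small jar, 54 mm in diameter, 55 mm high, origin under its centre.
- mug: Bystander: white mug, 80 mm wide, 90 mm high, origin under its centre.
- case: Bystander: spectacle case, 65 x 160 x 40 mm, origin under its centre.
- tumbler: Bystander: drinking glass, 72 mm wide, 100 mm high, origin under its centre.
There are look-alikes about, which are no part of the job. Leave any orange or turquoise look-alike of the lamp alone.

How it is judged (in metres and radians):
On the way, in this order (a step that is already met when the one before it is completed fails the run):
1. the dimmer is slid to off (value of joint dimmer below 0.005 m), for 0.2 s.
2. the inner tube is fully home in the middle tube (value of joint dimmer below 0.005 m and value of joint inner_tube below 0.004 m), for 0.1 s.
3. the middle tube is fully home too (all of step 2 and value of joint mid_tube below 0.004 m), for 0.2 s.
4. the closed lantern is lifted clear of the table (value of joint each of inner_tube, mid_tube below 0.004 m and height (world z) of lamp above 0.018 m and contact force between the fingers and lamp above 0.5 N), for 0.2 s.
5. the lantern stands flat inside the tray (x of lamp in the frame of tray between -0.03 and 0.03 m and y of lamp in the frame of tray between -0.03 and 0.03 m and z of lamp in the frame of tray below 0.008 m and angle between lamp's own z axis and vertical below 0.04 rad and angle between the x axis of lamp and the x axis of tray, either way round below 0.3 rad), for 0.2 s.
At the end, for the whole second after the job is handed in: The dimmer is within 5 mm of off, both tubes are within 4 mm of fully home, and the lantern stands still, upright (within 0.04 rad) and flat on the floor of the tray, its centre within 30 mm of the tray's along each side and its long side within 0.3 rad of the tray's, either way round (all of step 3 and all of step 5 and linear speed of lamp below 0.02 m/s); the robot touches nothing.
It fails at once if the middle tube is pushed in before the inner tube is home (middle tube below 40 mm while the inner still stands out over 8 mm) (value of joint mid_tube below 0.04 m and value of joint inner_tube above 0.008 m).
It fails at once if the lantern is tipped by more than 0.5 rad (angle between lamp's own z axis and vertical above 0.5 rad).
It fails at once if the lantern is let go in the air (its underside over 30 mm above the table with no finger on it) (height (world z) of lamp above 0.03 m and contact force between the fingers and lamp below 0.1 N).
It fails at once if a bystander is moved by more than 30 mm (distance of any of remote, cream, mug, case, tumbler from where it was at the start of the episode above 0.03 m).
It also fails if it takes over 64 s, if anything falls off the work surface, if the arm or the gripper's body presses on something with over 40 N, if the wrist force passes 120 N, or if a joint passes its speed limit or range.

## Robot

A 6-joint arm with a two-finger parallel gripper is mounted at the origin on the work surface. World frame = base frame: x ahead of the robot, y to its left, z up, the work surface at z = 0. Lengths are in mm, angles in rad, forces in N, time in s.
With the tool pointing down it reaches from about 325 to 775 mm from the base axis. Payload 5.5 kg.
Tool frame: the origin (TCP) lies midway between the tips of the shut fingers; the grasp point (between the pads) lies 19 mm behind it; z points along the fingers, y is the line along which they close (so a half turn about z gives the same grasp; the last joint's range is limited). The gripper opens to 85 mm and grips with 20 to 120 N. Pads are 22 mm wide; open, the fingers measure 114 mm over their backs; the gripper's body (76 mm by 85 mm) begins 54 mm behind the grasp point. The pads swing forward as they close: fully open they stand 13 mm farther back than shut.
Start: joints at [-1.159, 0.091, 1.231, -0, 1.82, -0.057], TCP at [271.092, -535.281, 231.275] pointing down, gripper open.
Joint ranges: [-2.87, 2.87], [-0.86, 2.18], [0.17, 2.46], [-1.51, 4.65], [0.06, 2.69], [-2.65, 2.65]. Speed limits (rad/s): [2.57, 2.57, 3.01, 3.14, 3.14, 3.14].

## Interface

Orientations are given as a 3x3 rotation matrix whose columns are the frame's x, y, z axes.
In Python, from station import telemetry, imaging, job gives the robot as it stands. The module is installed in compiled form; this text tells all that it offers.
- The arm moves only by the shell command python3 -m crank 'ROWS' [FORCE]. ROWS is JSON, a list that holds one entry, the list of rows, each a list of 7 numbers: the closure, from -1 (fully open) to 1 (shut), then the shift along the tool's x, y, z in units of 25 mm (1.0 is 25 mm), then the turn, a rotation vector about the tool's x, y, z in rad. In form: [[[claw, x, y, z, rx, ry, rz], ...]]. A call has 1 to 12 rows; each row shifts and turns the commanded pose from where the row before left it, along the tool's axes as they then stand; what a row does not reach is not made up. A row lasts 1/8 s, in which the tool goes at most 62.5 mm and 10.7 degrees, less where a joint would pass 70% of its speed; a pose out of reach is approached as far as the arm can. A call is refused whole if a number of a shift passes 1 or a number of a turn 0.188, either way. A call with a gripper value outside its range is refused whole. The fingers move at their own pace and stop on an object; FORCE is the grip in N (left out, the last holds). Time passes only in rows, so rows that do not move let the fingers close. It gives the time, the measured TCP pose, the force, the opening and the grip force at its end, in the units of the state.
- telemetry.read_state(): the state, without advancing time (a new reading comes with each control period).
- imaging.snapshot(name): name is "side" or "top" or "wrist"; returns (picture, depth): 420x560x3 uint8, blue, green, red; 420x560 float32, mm along the optical axis (not along the pixel's ray), 0 where there is no reading.
- imaging.camera_model(name): a dict with "K" (3x3 intrinsics, pixels), "R" (3x3) and "t" (3): a world point X has camera coordinates R X + t. Camera axes: x right, y down, z forward; pixel columns grow to the right and rows downward; lengths in mm; the calibration is good to about 2 mm. A picture is of the moment at which its call begins: read the wrist's pose just before it. camera_model takes no time and is no camera call; for the wrist camera it gives the pose at the moment of the call.
- job.job_done(): hands the job in; it is judged then, once.
The state is a dict: "time_s": time; "joint_pos": joint angles; "qvel": joint speeds; "effort": joint torques, N m; "ee_pos": TCP position; "tcp_rot": TCP orientation; "force": force on the tool from outside, world axes, zero at the start; "torque": the same for the moment, N m; "grip_width": finger opening in mm; "finger_force": force on a finger pad.
Only numpy, scipy, OpenCV 4.12 (cv2) and the standard library are available. Lean on these libraries where they do the work, as an engineer would, in place of code of your own. Each camera call takes 0.05 s, during which the arm holds its last target. There are 200 camera calls.

## Working session

There is one attempt and no reset: what is moved stays moved. The work goes in short steps, Python scripts to look and compute and a shell command to move; the robot and the scene stay as the last step left them, time stands still between calls to the robot, and variables do not carry over. Pictures are saved under pics/ and viewed, at most 10 in all, crops included, and the job is handed in when it is done.

```bash
mkdir -p pics
python3 - <<'E'
from station import telemetry, imaging
import cv2,numpy as np
for n in("top","side"):
    p,d=imaging.snapshot(n); cv2.imwrite(f"pics/{n}0.png",p); np.save(f"{n}0.npy",d)
    c=imaging.camera_model(n); print(n,np.round(c["K"],1).tolist(),np.round(c["R"],3).tolist(),np.round(c["t"]).tolist())
s=telemetry.read_state();print(s["time_s"],np.round(s["tcp_rot"],3).tolist(),s["grip_width"],s["force"])
E
```

```text
top [[464.1, 0.0, 282.1], [0.0, 464.1, 213.1], [0.0, 0.0, 1.0]] [[0.024, -1.0, 0.011], [-0.994, -0.025, -0.103], [0.103, -0.009, -0.995]] [-26.0, 553.0, 1726.0]
side [[458.1, 0.0, 286.4], [0.0, 458.1, 214.8], [0.0, 0.0, 1.0]] [[-0.827, -0.562, -0.001], [-0.391, 0.577, -0.717], [0.403, -0.593, -0.697]] [431.0, 294.0, 1355.0]
0.1 [[0.892, 0.452, -0.001], [0.452, -0.892, 0.002], [0.0, -0.002, -1.0]] 85.27841365297839 [-1.10074999  0.86541241 -0.09291001]
```

View pics/top0.png

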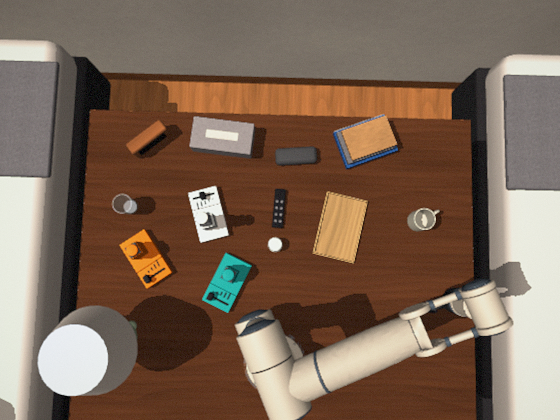

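View pics/side0.png

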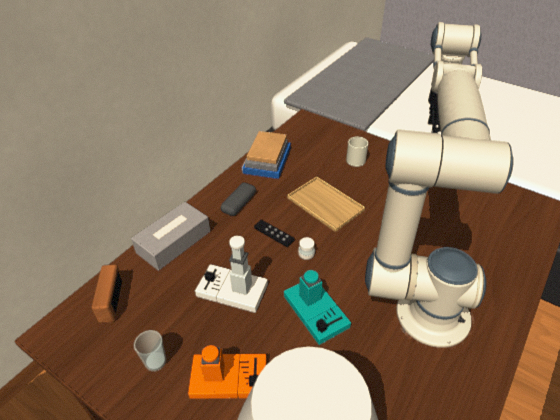

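The top view shows the white lamp at about (209,213), its dimmer end away from the robot, and the tray at (341,227). The remote is at (279,208), and the jar at (275,244). I'll measure the lamp and tray now.

```bash
cat > h.py <<'E'
import cv2,numpy as np
from station import imaging,telemetry
def ray(n,px,z,c=None):
    c=c or imaging.camera_model(n);K,R,t=map(np.array,(c["K"],c["R"],c["t"]))
    o=-R.T@t; d=R.T@np.linalg.inv(K)@np.array([px[0],px[1],1.]); return o+d*(z-o[2])/d[2]
def pts(n,d,c=None):
    c=c or imaging.camera_model(n);K,R,t=map(np.array,(c["K"],c["R"],c["t"]))
    v,u=np.mgrid[:420,:560]; P=np.stack([(u-K[0,2])/K[0,0]*d,(v-K[1,2])/K[1,1]*d,d],-1)
    return (P-t)@R
E
python3 - <<'E'
from h import *
p=cv2.imread("pics/top0.png");d=np.load("top0.npy")
W=pts("top",d)
hsv=cv2.cvtColor(p,cv2.COLOR_BGR2HSV)
# tray: wood, box
m=np.zeros((420,560),np.uint8);m[185:270,308:375]=255
tr=cv2.bitwise_and(m,cv2.inRange(hsv,(8,50,110),(30,200,255)))
def rect(mask,n,z):
    c=max(cv2.findContours(mask,0,2)[0],key=cv2.contourArea)
    r=cv2.minAreaRect(c);q=np.array([ray(n,x,z) for x in cv2.boxPoints(r)])
    print(np.round(q[:,:2]).tolist(),"centre",np.round(q.mean(0)),"sides",[round(float(np.linalg.norm(q[i]-q[i+1])))for i in(0,1)],"ang",[round(float(np.arctan2(*(q[i+1]-q[i])[[1,0]])),3)for i in(0,1)])
rect(tr,"top",15)
m[:]=0;m[178:250,180:236]=255
wh=cv2.bitwise_and(m,cv2.inRange(hsv,(0,0,110),(180,60,255)))
hgt=W[...,2]; base=wh.copy()
base=cv2.bitwise_and(cv2.inRange(hgt,18,300),m); base=cv2.morphologyEx(base,cv2.MORPH_OPEN,np.ones((3,3)))
low=cv2.bitwise_and(base,cv2.inRange(hgt,18,40)); low=cv2.morphologyEx(low,cv2.MORPH_OPEN,np.ones((3,3)))
rect(low,"top",30)
for lo,hi in((45,65),(100,122),(125,200),(200,300)):
    k=(m>0)&(hgt>lo)&(hgt<hi); print(lo,hi,k.sum(),np.round(np.median(W[k],0)) if k.any() else "", np.round(W[k].min(0)) if k.any() else "",np.round(W[k].max(0)) if k.any() else "")
big=cv2.resize(p[175:255,175:245],None,fx=7,fy=7,interpolation=2)
s=cv2.imread("pics/side0.png");big2=cv2.resize(s[225:315,185:275],None,fx=6,fy=6,interpolation=2)
big=cv2.resize(big,(472,540))[:, :]; cv2.imwrite("pics/z1.png",np.hstack([cv2.resize(big,(390,446)),cv2.resize(big2,(400,446))]))
E
```

```text
[[403.0, -126.0], [648.0, -177.0], [616.0, -339.0], [371.0, -287.0]] centre [ 509. -232.   15.] sides [250, 166] ang [-0.202, -1.766]
[[622.0, 346.0], [652.0, 240.0], [464.0, 186.0], [435.0, 291.0]] centre [543. 266.  30.] sides [111, 196] ang [-1.296, -2.862]
45 65 50 [607. 284.  58.] [485. 227.  46.] [622. 300.  65.]
100 122 56 [496. 240. 114.] [481. 228. 102.] [539. 275. 121.]
125 200 74 [500. 244. 175.] [487. 233. 125.] [532. 272. 185.]
200 300 124 [510. 256. 238.] [492. 236. 228.] [530. 277. 245.]
```

View pics/z1.png

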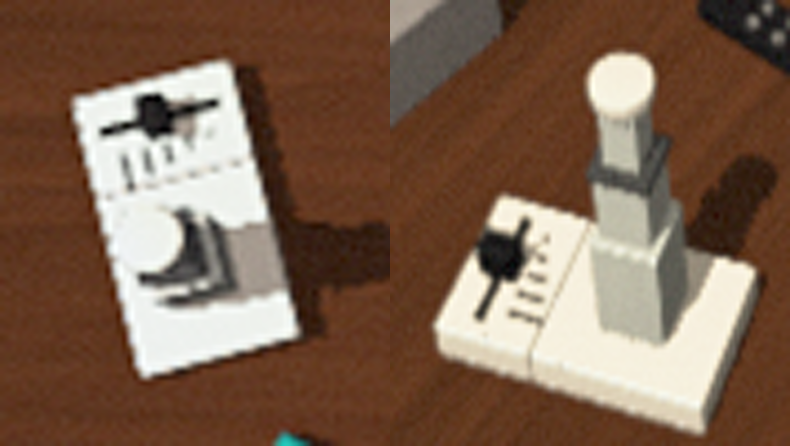

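The zoom shows the lamp's x axis at about 0.28 rad from world x. The dimmer is near mid-travel, the short ticks are on the world -y side, and both tubes stand out. The mast is under the forearm's path, so I'll check wrist heights before moving.

Run:
```python
from h import *
W=pts("top",np.load("top0.npy"));S=pts("side",np.load("side0.npy"))
u=np.array([271.,-535])/600
for w in(W,S):
    z=w[...,2];r=w[...,:2]@u;l=w[...,:2]@np.array([-u[1],u[0]])
    for a in range(300,720,30):
        k=(r>a-15)&(r<a+15)&(abs(l)<90)&(z>120)&(w[...,1]<-50)
        if k.any():print(a,int(k.sum()),np.round([z[k].min(),z[k].max(),l[k].min(),l[k].max()]).tolist())
    print()
p,_=imaging.snapshot("wrist");c=imaging.camera_model("wrist");s=telemetry.read_state()
R=np.array(c["R"]);o=-R.T@np.array(c["t"]);T=np.array(s["tcp_rot"]);print("cam in tool",np.round(T.T@(o-s["ee_pos"])),np.round(T.T@R.T,2).tolist())
```

```text
300 503 [514.0, 584.0, -36.0, 69.0]
330 489 [517.0, 583.0, -35.0, 68.0]
360 465 [514.0, 579.0, -37.0, 64.0]
390 522 [509.0, 577.0, -50.0, 69.0]
420 610 [497.0, 578.0, -51.0, 70.0]
450 286 [491.0, 578.0, -53.0, 67.0]
480 213 [506.0, 565.0, -57.0, 68.0]
510 189 [545.0, 566.0, -58.0, 64.0]
540 298 [249.0, 594.0, -62.0, 65.0]
570 1260 [301.0, 623.0, -70.0, 69.0]
600 731 [362.0, 621.0, -68.0, 69.0]
630 316 [381.0, 616.0, -61.0, 67.0]
660 10 [287.0, 311.0, 5.0, 11.0]

300 239 [513.0, 579.0, -31.0, 70.0]
330 201 [524.0, 579.0, -31.0, 67.0]
360 182 [526.0, 576.0, -30.0, 65.0]
390 261 [510.0, 575.0, -51.0, 69.0]
420 430 [494.0, 576.0, -50.0, 69.0]
450 73 [501.0, 574.0, -50.0, 68.0]
480 44 [507.0, 557.0, -52.0, 68.0]
510 110 [295.0, 565.0, -58.0, 65.0]
540 270 [269.0, 593.0, -61.0, 62.0]
570 1382 [269.0, 618.0, -70.0, 69.0]
600 326 [321.0, 619.0, -64.0, 69.0]
630 45 [244.0, 615.0, -11.0, 67.0]
660 21 [244.0, 310.0, -5.0, 11.0]
690 1 [292.0, 292.0, 9.0, 9.0]

cam in tool [  75.   -0. -142.] [[-0.0, -0.96, -0.29], [1.0, -0.0, -0.0], [0.0, -0.29, 0.96]]
```

```bash
python3 -m crank '[[[1,0,0,-0.8,0,0,0.188],[1,0,0,-0.8,0,0,0],[1,0,0,-0.8,0,0,0],[1,0.73,-0.97,0,0,0,0],[1,0.73,-0.97,0,0,0,0],[1,0.73,-0.97,0,0,0,0],[1,0.73,-0.97,0,0,0,0],[1,0.73,-0.97,0,0,0,0],[1,0.73,-0.97,0,0,0,0],[1,0.73,-0.97,0,0,0,0],[1,0.73,-0.97,0,0,0,0],[1,0.73,-0.97,0,0,0,0]]]'
python3 -m crank '[[[1,0.73,-0.97,0,0,0,0],[1,0.73,-0.97,0,0,0,0],[1,0.73,-0.97,0,0,0,0],[1,0.73,-0.97,0,0,0,0],[1,0.73,-0.97,0,0,0,0],[1,0.73,-0.97,0,0,0,0],[1,0.73,-0.97,0,0,0,0],[1,0.73,-0.97,0,0,0,0],[1,0.73,-0.97,0,0,0,0],[1,0.73,-0.97,0,0,0,0],[1,0.73,-0.97,0,0,0,0],[1,0.73,-0.97,0,0,0,0]]]'
```

```text
time_s: 1.65
ee_pos: [368.5, -279.0, 291.0]
tcp_rot: [[0.961, 0.278, -0.0], [0.278, -0.961, 0.0], [-0.0, -0.0, -1.0]]
force: [1.5, -0.2, 0.2]
grip_width: 0.1
finger_force: 0.0
time_s: 3.15
ee_pos: [498.1, 61.3, 291.0]
tcp_rot: [[0.961, 0.278, -0.0], [0.278, -0.961, -0.0], [-0.0, -0.0, -1.0]]
force: [0.2, -0.2, 0.2]
grip_width: -0.0
finger_force: 0.0
```

```bash
python3 -m crank '[[[1,0.76,-0.98,0,0,0,0],[1,0.76,-0.98,0,0,0,0],[1,0.76,-0.98,0,0,0,0],[1,0.76,-0.98,0,0,0,0],[1,0.76,-0.98,0,0,0,0],[1,0.76,-0.98,0,0,0,0],[1,0.76,-0.98,0,0,0,0],[1,0.76,-0.98,0,0,0,0],[1,0.76,-0.98,0,0,0,0],[1,0,0,0,0,0,0]]]'
python3 - <<'E'
from h import *
c=imaging.camera_model("wrist");p,d=imaging.snapshot("wrist");cv2.imwrite("pics/w1.png",p);W=pts("wrist",d,c);np.save("w1.npy",W)
print(telemetry.read_state()["ee_pos"])
a=.279;A=np.array([[np.cos(a),-np.sin(a)],[np.sin(a),np.cos(a)]])
L=(W[...,:2]-[543,266])@A;z=W[...,2]
k=(z>50)&(z<66)&(abs(L[...,0]-70)<30)&(abs(L[...,1])<50);print("dim",k.sum(),np.round(L[k].min(0)),np.round(L[k].max(0)),np.median(z[k]))
k=(z>25)&(z<35)&(abs(L[...,0])<120)&(abs(L[...,1])<80);print("base",k.sum(),np.round(L[k].min(0)),np.round(L[k].max(0)))
E
```

```text
time_s: 4.4
ee_pos: [601.0, 321.4, 289.0]
tcp_rot: [[0.96, 0.28, -0.003], [0.28, -0.96, -0.001], [-0.003, 0.0, -1.0]]
force: [-0.7, -0.1, 0.4]
grip_width: -0.2
finger_force: 0.0
[600.90949415 320.17091095 289.77097115]
dim 378 [61. -9.] [88. 12.] 58.09317685721565
base 7320 [-93. -56.] [102.  55.]
```

View pics/w1.png

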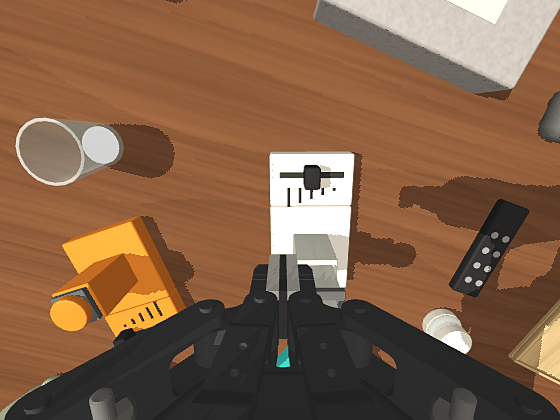

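The wrist view shows the lamp base at (312,180), upper right of the fingers. The dimmer is at (313,177), near mid-slot, with the tumbler well clear. The fingers sit 10 mm to the +y side of the dimmer, so I'll descend and push.

```bash
python3 -m crank '[[[1,0,0,1,0,0,0],[1,0,0,1,0,0,0],[1,0,0,1,0,0,0],[1,0,0,1,0,0,0],[1,0,0,1,0,0,0],[1,0,0,1,0,0,0],[1,0,0,1,0,0,0],[1,0,0,1,0,0,0],[1,0,0,1,0,0,0],[1,0,0,0.8,0,0,0],[1,0,0,0,0,0,0]]]'
python3 -m crank '[[[1,0,0.2,0,0,0,0],[1,0,0.2,0,0,0,0],[1,0,0.2,0,0,0,0],[1,0,0.2,0,0,0,0]]]'
python3 -m crank '[[[1,0,0.2,0,0,0,0],[1,0,0.2,0,0,0,0],[1,0,0.2,0,0,0,0],[1,0,0.15,0,0,0,0]]]'
```

```text
time_s: 5.82
ee_pos: [599.9, 318.5, 44.2]
tcp_rot: [[0.961, 0.277, -0.003], [0.277, -0.961, -0.002], [-0.004, 0.001, -1.0]]
force: [-0.2, -0.2, 0.5]
grip_width: -0.4
finger_force: 0.0
time_s: 6.32
ee_pos: [607.2, 300.6, 47.6]
tcp_rot: [[0.961, 0.278, 0.002], [0.278, -0.961, 0.001], [0.002, -0.001, -1.0]]
force: [-0.4, 2.2, 2.7]
grip_width: -0.1
finger_force: 1.2
time_s: 6.82
ee_pos: [611.6, 282.0, 45.9]
tcp_rot: [[0.961, 0.277, -0.001], [0.277, -0.961, -0.0], [-0.001, 0.0, -1.0]]
force: [0.3, 1.5, 1.2]
grip_width: -0.2
finger_force: 0.8
```

```bash
python3 -m crank '[[[1,0,0.08,0,0,0,0],[1,0,0,0,0,0,0]]]'
python3 -m crank '[[[1,0,0.08,0,0,0,0],[1,0,0,0,0,0,0]]]'
python3 -c "
from h import *
c=imaging.camera_model('wrist');p,d=imaging.snapshot('wrist');cv2.imwrite('pics/w2.png',p)
t,_=imaging.snapshot('top');cv2.imwrite('pics/t2.png',t)"
```

```text
time_s: 7.08
ee_pos: [612.2, 280.1, 45.9]
tcp_rot: [[0.961, 0.277, -0.001], [0.277, -0.961, -0.001], [-0.001, 0.001, -1.0]]
force: [0.5, 0.5, -0.2]
grip_width: -0.3
finger_force: 0.0
time_s: 7.32
ee_pos: [612.7, 278.5, 46.0]
tcp_rot: [[0.961, 0.278, -0.001], [0.278, -0.961, -0.0], [-0.001, -0.0, -1.0]]
force: [0.1, 1.3, -0.7]
grip_width: -0.0
finger_force: 0.6
```

View pics/w2.png

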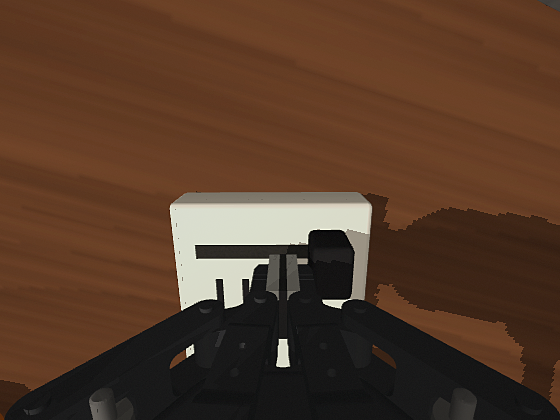

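Dimmer is at (331,262), near the right end of the base, whose front edge runs from 171 to 371. I'll ray-cast it.

Run:
```python
from h import *
c=imaging.camera_model("wrist")
a=.279;y=np.array([-np.sin(a),np.cos(a)])
f=lambda px,z:round(float((ray("wrist",px,z,c)[:2]-[547,267])@y),1)
print("base",f((171,206),30),f((371,206),30),"dim top",f((309,240),58.5),f((353,240),58.5),f((354,262),58.5),"slot",f((195,251),30))
```

```text
base 52.7 -53.5 dim top -18.5 -38.3 -39.5 slot 42.1
```

```bash
python3 -m crank '[[[1,0,0.08,0,0,0,0],[1,0,0,0,0,0,0]]]'
python3 -m crank '[[[1,0,0.06,0,0,0,0],[1,0,0,0,0,0,0]]]'
```

```text
time_s: 7.68
ee_pos: [613.2, 276.5, 46.1]
tcp_rot: [[0.961, 0.277, -0.001], [0.277, -0.961, -0.0], [-0.001, -0.0, -1.0]]
force: [-0.9, 1.0, -0.7]
grip_width: 0.3
finger_force: 0.7
time_s: 7.92
ee_pos: [613.8, 275.1, 46.2]
tcp_rot: [[0.961, 0.278, -0.0], [0.278, -0.961, -0.0], [-0.0, 0.0, -1.0]]
force: [-0.8, 0.5, -1.2]
grip_width: -0.2
finger_force: 0.7
```

```bash
python3 -m crank '[[[1,0,-0.4,0,0,0,0],[1,0,0,-1,0,0,0],[1,0,0,-1,0,0,0],[1,0,0,-1,0,0,0],[1,0,0,-1,0,0,0],[1,0,0,-1,0,0,0],[1,0,0,-1,0,0,0],[1,0,0,-1,0,0,0],[1,0,0,-1,0,0,0],[1,0,0,-1,0,0,0],[1,0,0,-1,0,0,0],[1,0,0,0,0,0,0]]]'
python3 - <<'E'
from h import *
c=imaging.camera_model("wrist");p,d=imaging.snapshot("wrist");W=pts("wrist",d,c)
a=.279;A=np.array([[np.cos(a),-np.sin(a)],[np.sin(a),np.cos(a)]])
t,dt=imaging.snapshot("top");T=pts("top",dt)
for n,w,pic in(("w",W,p),("t",T,t)):
    L=(w[...,:2]-[543,266])@A;z=w[...,2]
    k=(z>50)&(z<66)&(abs(L[...,0]-70)<30)&(abs(L[...,1])<50);print(n,"dim",k.sum(),np.round(L[k].min(0)),np.round(L[k].max(0)))
    k=(z>22)&(z<38)&(abs(L[...,0])<120)&(abs(L[...,1])<80);print("base",k.sum(),np.round(L[k].min(0)),np.round(L[k].max(0)))
    g=(k*255).astype(np.uint8);r=cv2.minAreaRect(w[...,:2][cv2.morphologyEx(g,cv2.MORPH_OPEN,np.ones((3,3)))>0].astype(np.float32));print(r)
    k=(z>225)&(z<260)&(np.linalg.norm(L-[-32,0],axis=-1)<40);
    if k.any():print("head",k.sum(),np.round(w[k].min(0)),np.round(w[k].max(0)))
E
```

```text
time_s: 9.43
ee_pos: [611.6, 285.3, 299.5]
tcp_rot: [[0.961, 0.278, 0.005], [0.278, -0.961, 0.002], [0.006, -0.0, -1.0]]
force: [-0.0, 0.2, 0.2]
grip_width: 0.2
finger_force: 0.0
w dim 350 [ 61. -44.] [ 88. -24.]
base 7448 [-92. -59.] [103.  55.]
((548.94873046875, 265.1045227050781), (193.69985961914062, 110.16123962402344), 14.696764945983887)
head 292 [498. 249. 236.] [526. 263. 240.]
t dim 38 [ 57. -43.] [ 84. -23.]
base 649 [-97. -58.] [100.  53.]
((544.4189453125, 265.58221435546875), (192.94515991210938, 110.46315002441406), 13.66023063659668)
head 12 [522. 253. 235.] [529. 272. 245.]
```

```bash
python3 -m crank '[[[1,-0.82,0.01,0,0,0,0],[1,-0.82,0.01,0,0,0,0],[1,-0.82,0.01,0,0,0,0],[1,-0.82,0.01,0,0,0,0],[1,-0.82,0.01,0,0,0,0],[1,0,0,0.8,0,0,0],[1,0,0,0.8,0,0,0],[1,0,0,0.5,0,0,0],[1,0,0,0,0,0,0]]]'
python3 -m crank '[[[1,0,0,0.4,0,0,0],[1,0,0,0.4,0,0,0],[1,0,0,0.4,0,0,0]]]'
```

```text
time_s: 10.65
ee_pos: [512.3, 254.9, 241.6]
tcp_rot: [[0.961, 0.278, -0.003], [0.278, -0.961, -0.001], [-0.004, 0.001, -1.0]]
force: [-0.2, -0.4, 0.0]
grip_width: -0.4
finger_force: 0.0
time_s: 11.02
ee_pos: [513.3, 255.4, 214.1]
tcp_rot: [[0.961, 0.278, 0.002], [0.278, -0.961, 0.001], [0.002, -0.0, -1.0]]
force: [0.3, 0.5, 3.8]
grip_width: -0.2
finger_force: 2.1
```

Sliding at 4 N: this is the inner tube. I'll continue in steps.

```bash
python3 -m crank '[[[1,0,0,0.3,0,0,0],[1,0,0,0.3,0,0,0]]]' | grep -E "ee_pos|^force|time"
for i in 1; do python3 -m crank '[[[1,0,0,0.3,0,0,0],[1,0,0,0.3,0,0,0]]]'| grep -E "ee_pos|^force|time"; done
python3 -m crank '[[[1,0,0,0.2,0,0,0],[1,0,0,0.2,0,0,0]]]'| grep -E "ee_pos|^force|time"
```

```text
time_s: 11.28
ee_pos: [513.3, 255.3, 198.6]
force: [2.0, 0.9, 4.1]
time_s: 11.52
ee_pos: [513.3, 255.3, 184.3]
force: [0.6, 0.8, 10.2]
time_s: 11.78
ee_pos: [513.3, 255.3, 175.3]
force: [0.7, -0.4, 10.1]
```

Force went to 10 N, so the inner tube is home and the middle tube is now moving. About 40 mm remains.

```bash
python3 -m crank '[[[1,0,0,0.3,0,0,0],[1,0,0,0.3,0,0,0],[1,0,0,0.3,0,0,0],[1,0,0,0.3,0,0,0]]]' | grep -E "ee_pos|^force|time"
python3 -m crank '[[[1,0,0,0.2,0,0,0],[1,0,0,0.1,0,0,0],[1,0,0,0.1,0,0,0]]]'| grep -E "ee_pos|^force|time"
```

```text
time_s: 12.28
ee_pos: [513.3, 255.4, 145.3]
force: [0.8, -1.2, 10.9]
time_s: 12.65
ee_pos: [513.4, 255.3, 135.3]
force: [0.4, -0.0, 10.8]
```

```bash
python3 -m crank '[[[1,0,0,0.06,0,0,0],[1,0,0,0,0,0,0]]]' | grep -E "ee_pos|^force|time"
python3 -m crank '[[[1,0,0,0.05,0,0,0],[1,0,0,0,0,0,0]]]'| grep -E "ee_pos|^force|time"
```

```text
time_s: 12.9
ee_pos: [513.4, 255.4, 134.9]
force: [-0.2, -1.0, 14.3]
time_s: 13.15
ee_pos: [513.4, 255.4, 134.8]
force: [-2.4, -1.4, 17.9]
```

Mast is fully home (hard stop at z = 135, which matches the given height). Next I back off, open, check and grasp.

```bash
python3 -m crank '[[[1,0,0,-1,0,0,0.03],[1,0,0,-1,0,0,0],[-1,0,0,-1,0,0,0],[-1,0,0,-1,0,0,0],[-1,0,0,0,0,0,0],[-1,0,0,0,0,0,0],[-1,0,0,0,0,0,0]]]'
python3 - <<'E'
from h import *
c=imaging.camera_model("wrist");p,d=imaging.snapshot("wrist");cv2.imwrite("pics/w3.png",p);W=pts("wrist",d,c)
z=W[...,2];n=np.linalg.norm(W[...,:2]-[513,256],axis=-1)
t,dt=imaging.snapshot("top");T=pts("top",dt);zt=T[...,2];nt=np.linalg.norm(T[...,:2]-[513,256],axis=-1)
for w,zz,nn in((W,z,n),(T,zt,nt)):
    k=(zz>124)&(zz<142)&(nn<45);print("head",k.sum(),np.round(w[k].min(0)) if k.any() else"",np.round(w[k].max(0)) if k.any() else "")
    k=((zz>22)&(zz<38)&(np.linalg.norm(w[...,:2]-[547,265],axis=-1)<125)).astype(np.uint8)
    print(cv2.minAreaRect(w[...,:2][cv2.morphologyEx(k,cv2.MORPH_OPEN,np.ones((3,3)))>0].astype(np.float32)))
E
```

```text
time_s: 14.02
ee_pos: [512.4, 254.9, 228.9]
tcp_rot: [[0.969, 0.249, -0.003], [0.249, -0.969, -0.001], [-0.003, 0.001, -1.0]]
force: [0.2, 0.9, 0.9]
grip_width: 85.1
finger_force: 0.0
head 2059 [493. 233. 124.] [537. 279. 137.]
((548.2300415039062, 265.0634765625), (195.57691955566406, 110.30307006835938), 14.759622573852539)
head 15 [484. 237. 124.] [520. 273. 141.]
((543.6722412109375, 264.6451416015625), (193.79412841796875, 109.53746032714844), 14.472989082336426)
```

View pics/w3.png

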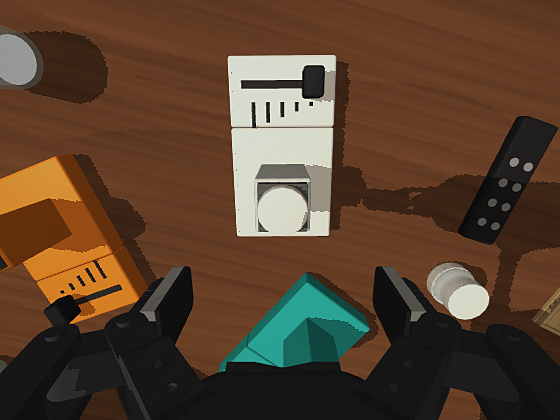

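The picture shows the mast closed (head at (283,210)) and the dimmer at the shortest tick (313,82). The mast is centred between the open fingers, so I'll descend to TCP z of about 70 and grip.

```bash
python3 -m crank '[[[-1,0.06,0,1,0,0,0],[-1,0,0,1,0,0,0],[-1,0,0,1,0,0,0],[-1,0,0,1,0,0,0],[-1,0,0,1,0,0,0],[-1,0,0,0.8,0,0,0],[-1,0,0,0.55,0,0,0],[-1,0,0,0,0,0,0]]]'
python3 -m crank '[[[0.2,0,0,0,0,0,0],[1,0,0,0,0,0,0],[1,0,0,0,0,0,0],[1,0,0,0,0,0,0],[1,0,0,0,0,0,0],[1,0,0,0,0,0,0]]]' 80
```

```text
time_s: 15.12
ee_pos: [513.8, 255.3, 71.0]
tcp_rot: [[0.969, 0.249, -0.002], [0.249, -0.969, -0.001], [-0.002, 0.0, -1.0]]
force: [-0.7, 0.1, 0.2]
grip_width: 85.2
finger_force: 0.0
time_s: 15.88
ee_pos: [515.0, 255.9, 73.8]
tcp_rot: [[0.969, 0.249, 0.002], [0.249, -0.969, 0.001], [0.002, -0.0, -1.0]]
force: [0.6, 0.6, 6.1]
grip_width: 47.1
finger_force: 85.1
```

```bash
python3 -m crank '[[[1,0,0,-0.3,0,0,0],[1,0,0,-0.6,0,0,0],[1,0,0,-0.6,0,0,0],[1,0,0,-0.6,0,0,0],[1,0,0,-0.6,0,0,0],[1,0,0,-0.6,0,0,0],[1,0,0,-0.6,0,0,0],[1,0,0,-0.3,0,0,0],[1,0,0,0,0,0,0]]]'
python3 - <<'E'
from h import *
c=imaging.camera_model("wrist");p,d=imaging.snapshot("wrist");W=pts("wrist",d,c)
s=telemetry.read_state();T=np.array(s["tcp_rot"]);print(s["ee_pos"])
z=W[...,2];L=(W-s["ee_pos"])@T
k=(L[...,2]>30)&(L[...,2]<58)&(abs(L[...,1])<80)&(L[...,0]>-60)&(L[...,0]<160)
m=cv2.morphologyEx(k.astype(np.uint8),cv2.MORPH_OPEN,np.ones((3,3)))>0
print("base in tool",m.sum(),np.round(L[m].min(0)),np.round(L[m].max(0)))
P=W[m];A=np.c_[P[:,:2]-P[:,:2].mean(0),np.ones(len(P))];print("plane",np.linalg.lstsq(A,P[:,2],rcond=None)[0])
cv2.imwrite("pics/w4.png",p)
E
```

```text
time_s: 17.0
ee_pos: [514.7, 255.7, 178.1]
tcp_rot: [[0.969, 0.249, 0.001], [0.249, -0.969, 0.001], [0.001, -0.0, -1.0]]
force: [0.2, 0.0, -8.8]
grip_width: 47.4
finger_force: 83.8
[514.35663006 255.54724628 177.16729237]
base in tool 39096 [-23. -56.  30.] [133.  55.  48.]
plane [-2.56311703e-03 -1.12361805e-03  1.34139075e+02]
```

View pics/w4.png

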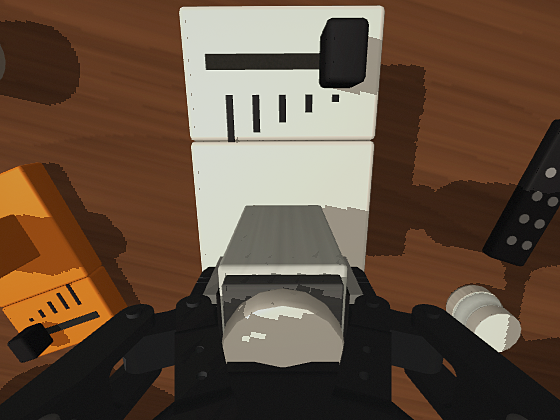

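The lantern is held level. Its underside is at about 104 mm, and its centre is 35 mm along tool x. I'll turn 0.45 rad and carry it to the tray.

```bash
python3 -m crank '[[[1,0,0,0,0,0,0.1],[1,0,0,0,0,0,0.13],[1,0,0,0,0,0,0.13],[1,0,0,0,0,0,0.09],[1,0.11,0.4,0,0,0,0],[1,0.11,0.7,0,0,0,0],[1,0.11,0.9,0,0,0,0],[1,0.11,0.9,0,0,0,0],[1,0.11,0.9,0,0,0,0],[1,0.11,0.9,0,0,0,0],[1,0.11,0.9,0,0,0,0],[1,0.11,0.9,0,0,0,0]]]'
python3 -m crank '[[[1,0.11,0.9,0,0,0,0],[1,0.11,0.9,0,0,0,0],[1,0.11,0.9,0,0,0,0],[1,0.11,0.9,0,0,0,0],[1,0.11,0.9,0,0,0,0],[1,0.11,0.9,0,0,0,0],[1,0.11,0.9,0,0,0,0],[1,0.11,0.9,0,0,0,0],[1,0.11,0.9,0,0,0,0],[1,0.11,0.7,0,0,0,0],[1,0.1,0.5,0,0,0,0],[1,0,0,0,0,0,0]]]'
```

```text
time_s: 18.55
ee_pos: [503.4, 89.6, 177.5]
tcp_rot: [[0.98, -0.198, 0.0], [-0.198, -0.98, -0.0], [0.001, 0.0, -1.0]]
force: [0.9, -0.5, -8.6]
grip_width: 47.2
finger_force: 84.2
time_s: 20.05
ee_pos: [487.2, -142.8, 177.2]
tcp_rot: [[0.98, -0.199, -0.0], [-0.199, -0.98, 0.0], [-0.0, -0.0, -1.0]]
force: [0.4, -0.1, -7.9]
grip_width: 46.8
finger_force: 84.6
```

```bash
python3 -m crank '[[[1,0.04,0.9,0,0,0,0],[1,0.04,0.9,0,0,0,0],[1,0.04,0.9,0,0,0,0],[1,0.04,0.6,0,0,0,0],[1,0,0,0.8,0,0,0],[1,0,0,0.8,0,0,0],[1,0,0,0.8,0,0,0],[1,0,0,0,0,0,0]]]'
python3 - <<'E'
from h import *
c=imaging.camera_model("wrist");p,d=imaging.snapshot("wrist");W=pts("wrist",d,c);s=telemetry.read_state();print(s["ee_pos"])
cv2.imwrite("pics/w5.png",p)
t,_=imaging.snapshot("top");sd,_=imaging.snapshot("side")
cv2.imwrite("pics/s5.png",cv2.resize(sd[150:270,240:400],None,fx=4,fy=4))
E
```

```text
time_s: 21.05
ee_pos: [473.6, -222.2, 113.7]
tcp_rot: [[0.98, -0.197, -0.005], [-0.197, -0.98, 0.003], [-0.006, -0.002, -1.0]]
force: [-0.6, 0.3, -7.1]
grip_width: 46.9
finger_force: 85.5
[ 474.371062   -222.78908175  115.62674145]
```

View pics/w5.png

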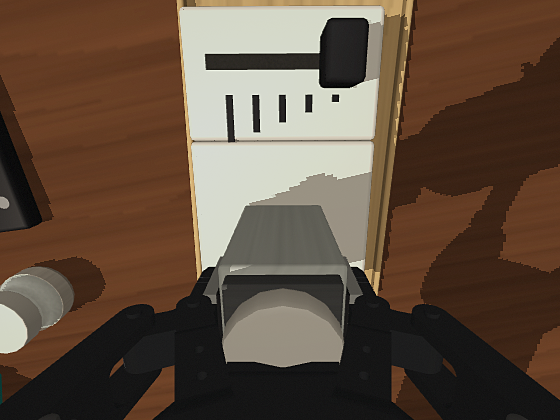

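The lantern hangs over the tray: base edges are at columns 190–376, tray walls at about 183 and 397, so I need roughly 4 mm more towards +y. I'll lower it.

```bash
python3 -m crank '[[[1,0.08,0.16,0,0,0,0],[1,0,0,0.4,0,0,0],[1,0,0,0.4,0,0,0],[1,0,0,0.2,0,0,0],[1,0,0,0.2,0,0,0],[1,0,0,0.1,0,0,0],[1,0,0,0,0,0,0]]]'
python3 -m crank '[[[1,0,0,0.1,0,0,0],[1,0,0,0,0,0,0]]]'
```

```text
time_s: 22.08
ee_pos: [476.1, -227.9, 84.7]
tcp_rot: [[0.98, -0.197, -0.0], [-0.197, -0.98, 0.0], [-0.0, -0.0, -1.0]]
force: [-0.4, -1.1, -8.9]
grip_width: 47.1
finger_force: 85.9
time_s: 22.32
ee_pos: [476.1, -227.9, 82.2]
tcp_rot: [[0.98, -0.197, -0.0], [-0.197, -0.98, 0.0], [-0.0, -0.0, -1.0]]
force: [-0.1, -0.3, -8.2]
grip_width: 47.4
finger_force: 85.9
```

```bash
python3 -m crank '[[[1,0,0,0.08,0,0,0],[1,0,0,0,0,0,0]]]' | grep -E "ee_pos|^force|time"
python3 -m crank '[[[1,0,0,0.06,0,0,0],[1,0,0,0,0,0,0]]]' | grep -E "ee_pos|^force|time"
python3 -m crank '[[[1,0,0,0.04,0,0,0],[1,0,0,0,0,0,0],[1,0,0,0,0,0,0]]]' | grep -E "ee_pos|^force|time"
```

```text
time_s: 22.58
ee_pos: [476.1, -227.9, 80.1]
force: [0.2, 0.2, -7.9]
time_s: 22.82
ee_pos: [476.3, -228.0, 79.0]
force: [0.9, 0.0, -8.2]
time_s: 23.2
ee_pos: [476.4, -228.0, 78.8]
force: [-4.0, 1.1, 0.3]
```

Standing on the tray floor: the weight is off the wrist at z = 78.8, as computed. Releasing.

```bash
python3 -m crank '[[[0,0,0,0,0,0,0],[-1,0,0,0,0,0,0],[-1,0,0,0,0,0,0],[-1,0,0,0,0,0,0],[-1,0,0,-0.4,0,0,0],[-1,0,0,-0.8,0,0,0],[-1,0,0,-1,0,0,0],[-1,0,0,-1,0,0,0],[-1,0,0,-1,0,0,0],[-1,0,0,-1,0,0,0],[-1,0,0,-1,0,0,0],[-1,0,0,0,0,0,0]]]'
python3 - <<'E'
from h import *
c=imaging.camera_model("wrist");p,d=imaging.snapshot("wrist");W=pts("wrist",d,c);cv2.imwrite("pics/w6.png",p)
z=W[...,2];n=np.linalg.norm(W[...,:2]-[510,-233],axis=-1)
k=((z>28)&(z<42)&(n<130)).astype(np.uint8);k=cv2.morphologyEx(k,cv2.MORPH_OPEN,np.ones((3,3)))>0
P=W[k];print(cv2.minAreaRect(P[:,:2].astype(np.float32)));print(np.linalg.lstsq(np.c_[P[:,:2]-P[:,:2].mean(0),np.ones(len(P))],P[:,2],rcond=None)[0])
k=((z>7)&(z<42)&(n<165)).astype(np.uint8);k=cv2.morphologyEx(k,cv2.MORPH_OPEN,np.ones((3,3)))>0
print("tray",cv2.minAreaRect(W[k][:,:2].astype(np.float32)))
k=(z>110)&(z<145)&(np.linalg.norm(W[...,:2]-[476,-228],axis=-1)<25);print("head z",np.percentile(z[k],[50,98]))
E
```

```text
time_s: 24.7
ee_pos: [477.1, -228.5, 236.9]
tcp_rot: [[0.98, -0.197, 0.006], [-0.197, -0.98, -0.003], [0.006, 0.002, -1.0]]
force: [0.3, -1.1, -0.2]
grip_width: 85.1
finger_force: 0.0
((510.24346923828125, -234.1256561279297), (110.37226104736328, 194.38882446289062), 78.7880859375)
[ 4.50147759e-04 -2.11801446e-04  3.48086164e+01]
tray ((511.501220703125, -235.57786560058594), (160.16734313964844, 245.19515991210938), 77.7752685546875)
head z [139.34255683 140.93113604]
```

View pics/w6.png

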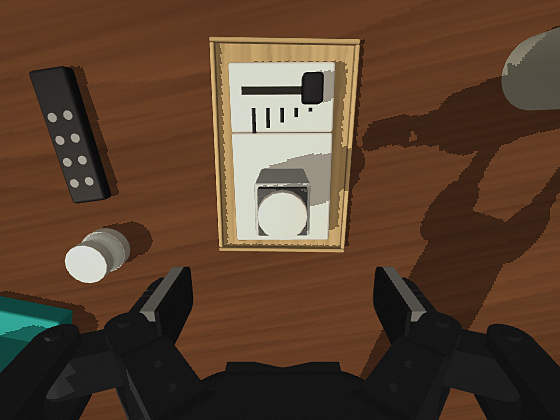

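The lamp (centre near (283,152)) lies flat inside the tray. It is within 2 mm of the tray's centre, the base top is level at 35 mm, the head is at 140 mm, and the dimmer is off. Handing in.

```bash
python3 -c "
from station import job;print(job.job_done())"
```

```text
the job is handed in; nothing more can be done
None
```

The job is handed in: the dimmer is off, the mast is fully closed, and the lantern stands flat in the tray within about 2 mm of its centre. The arm never went near the other bedside things, and the judge returned no verdict.

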